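# Load the ring sled through the check flap

## Task

The sled with the two rings stands in the loading lane of the small blasting box. With the wooden push stick, not with the fingers, push it through the hanging check flap and press it gently but fully home against the stop inside, so that the tell-tale pin is pushed in; lean on it with no more than 20 N. Then draw the stick out so that the flap falls shut, and stand the stick upright on the bench again, off the box, without disturbing the other things.

Things in the scene. Friction and masses are not known exactly. Their poses are not given: they have to be found in the camera images.
- box: the blasting box, fixed to the bench: steel base plate 350 x 90 mm, 6 mm thick, with a straight lane along it. Origin on the bench right below the flap, on the lane's centre line; x = the level push direction, z up. Lane floor 6 mm above the bench, inner width 40 mm. Open lane at x = -130 to 0 mm (walls 8 mm thick, tops 30 mm above the bench), tunnel at x = 0 to 186 mm
- lane_mouth (a point): centre of the open lane's outer end on the lane floor, 130 mm before the flap; short flared guides reach 28 mm farther out
- cheeks (a point): point midway between two round sprung rubber cheeks in the tunnel (housings outside it 120 mm over all, 40 mm tall), 90 mm past the flap, 15 mm above the lane floor. Each reaches 3.5 mm in from its wall and squeezes the sled: a bump of up to 7 N as the sled's front passes from 75 to 90 mm past the flap, then a drag of 1 to 6 N
- stop_near (a point): point on the lane floor 120 mm past the flap: the nearest place of the stop, a flat upright aluminium face across the tunnel. The stop is clamped anywhere from here to 25 mm farther in; its place is not given and must be felt (resistance rising steeply well past the cheeks' drag) or seen through the roof of cross bars. Tunnel walls end 56 mm, roof bars 61 mm above the bench
- flap (a joint): the check flap: steel plate 37 x 45 mm, 3 mm thick, 50 g, hanging from a hinge bar across the lane 54 mm above the bench at x = 0 of the box (posts up to 62 mm), lower edge 3 mm over the lane floor. 0 = hanging shut, grows to 1.45 rad as it swings inward (+x of the box); it opens no other way, lies on what is under it, and falls shut by its weight
- pin (a joint): the brass tell-tale pin in the stop, 8 mm across, 21 mm above the bench: its nose sticks out of the stop's face by 6 mm towards the sled. 0 = out, 0.006 m = pushed in flush, i.e. the sled touches the stop's face; 6 mm minus this value is the gap still left. A light spring (under 0.4 N) pushes it out
- sled: the sled: a light wooden tray 70 x 36 x 30 mm with two steel rings lying in it, about 250 g, standing in the open lane. Origin at the centre of its underside; x = its length, along the lane (rear pushing face at x = -35 mm), z up
- stick: the push stick: a wooden bar 160 long x 20 wide x 26 mm tall, standing on the bench on its underside, about 120 g, with an upright handle on top of its rear end. Origin at the centre of the bar's underside; x = along the bar towards its flat pushing end (at x = +80 mm), z up. Handle: 30 mm along x (centre x = -62 mm), 16 mm thick along y (take it there), from 26 to 84 mm above the underside
- spare_sled: an empty spare wooden tray 70 x 36 x 30 mm standing on the bench, without rings in it; bystander, origin under its centre
- hammer: a small hammer lying on the bench; bystander
- graver: a thin graver with a handle, lying on the bench; bystander
- cup: a white cup 70 mm across, 70 mm tall; bystander
- jar: an amber jar 56 mm across, 70 mm tall; bystander
- doming_punch: an upright steel doming punch 26 mm across, 83 mm tall; bystander
- bowl: a brass bowl 100 mm across, 35 mm tall; bystander
There are look-alikes about, which are no part of the job. What is shaped like the sled but pink is not meant. There is more than one size of the stick; the job needs the larger.

How it is judged:
By the outcome, as a careful person would: the job done as asked, in the order asked, and still so for the second after the job is handed in, with the robot touching nothing.
It also fails if it takes over 64 s, if anything falls off the work surface, if the arm or the gripper's body presses on something with over 40 N, if the wrist force passes 120 N, or if a joint passes its speed limit or range.

## Robot

A 7-joint arm with a two-finger parallel gripper is mounted at the origin on the work surface. World frame = base frame: x ahead of the robot, y to its left, z up, the work surface at z = 0. Lengths are in m, angles in rad, forces in N, time in s.
With the tool pointing down it reaches from about 0.4 to 0.9 m from the base axis. Payload 5.6 kg.
Tool frame: the origin (TCP) lies midway between the tips of the shut fingers; the grasp point (between the pads) lies 19 mm behind it; y points along the fingers, z is the direction in which the jaws open and shut, and the axes are right-handed (so a half turn about y gives the same grasp; the last joint's range is limited). The gripper opens to 92 mm and grips with 3 to 60 N. Pads are 20 mm wide; open, the fingers measure 128 mm over their backs; the gripper's body (75 mm by 189 mm) begins 69 mm behind the grasp point.
Start: joints at [1.072, 0.468, -0.012, 1.603, 0.006, 1.071, -0.056], TCP at [0.286, -0.584, 0.215] pointing down, gripper open.
Joint ranges: [-2.53, 2.53], [-0.31, 2.02], [-1.57, 1.55], [0.28, 2.44], [-1.29, 4.43], [0.15, 1.84], [-2.92, 2.92]. Speed limits (rad/s): [2.57, 2.57, 3.14, 3.14, 3.14, 3.14, 3.14].

## Interface

Orientations are given as a 3x3 rotation matrix whose columns are the frame's x, y, z axes.
In Python, from station import env, effector, solver, viewer, workorder, search_frame, tip_of gives the robot as it stands. Calls block until the motion is done:
- env.reach(position, orientation): joint-space move of the TCP to a pose.
- env.movel(position, frame=None, rate=0.15): straight line of the TCP; frame=None keeps the orientation; rate is the mean speed in m/s.
- env.goto_joints(angles): joint-space move.
- effector.release() and effector.grasp(squeeze=None): open the fingers fully, or close them until they stop; squeeze is the grip in N (None keeps the last).
- env.pause(seconds).
- solver.inverse_kinematics(position, orientation): joint angles nearest the present ones, or None.
- env.sense(): the state.
- viewer.read_camera(name): name is "scene" or "top" or "wrist"; returns (picture, depth): 480x640x3 uint8, red, green, blue; 480x640 float32, m along the optical axis (not along the pixel's ray), 0 where there is no reading.
- viewer.camera_info(name): a dict with "intrinsics" (3x3 intrinsics, pixels), "dist_coeffs" ([k1, k2, p1, p2, k3] as OpenCV has them; the pictures are not rectified), "eye" and "rotation" of the camera in the world; the wrist camera has in their place "T_tool_cam" (4x4, takes a point from camera to tool coordinates, whose origin is the TCP and whose axes are the tool frame's). Camera axes: x right, y up, looking along -z (the intrinsics and any distortion apply to the point x, -y, -z); pixel columns grow to the right and rows downward; lengths in m; the calibration is good to about 2 mm. A picture is of the moment at which its call begins: read the wrist's pose just before it. camera_info takes no time and is no camera call.
A pose or a line that the arm cannot do raises env.PlanningError and nothing moves.
- workorder.finish_job(): hands the job in, once; it reports no verdict.
Trained networks look in the newest picture that a camera, given by its name, has taken for a name from the list of things; names that differ only in an ending like _2 or _b are one class to them, and where a whole thing is asked for, a point or a joint stands for the part that bears it (a point fixed in the world has none). Each returns a list of dicts, best first, with "score" (0 to 1); they miss things now and then, are a little off and sometimes report something else, mostly with a low value. They report only what shows in the picture. A call takes as long as a camera call. They do not tell look-alikes from the thing itself.
- search_frame(camera, name): "at" ([x, y, z] in m, in world coordinates, good to about 4 mm: the middle of the surface that is visible of it).
- tip_of(camera, name): "at" ([x, y, z] in m, in world coordinates, good to about 4 mm: a listed point, or the origin of a listed thing).
The state is a dict: "t": time; "joint_positions": joint angles; "joint_velocities": joint speeds; "tau": joint torques, N m; "ee_pos": TCP position; "tcp_rot": TCP orientation; "wrist_force": force on the tool from outside, world axes, zero at the start; "moment": the same for the moment, N m; "gripper_width": finger opening in m.
Only numpy, scipy, OpenCV 4.12 (cv2) and the standard library are available. Lean on these libraries where they do the work, as an engineer would, in place of code of your own. Each camera call takes 0.05 s, during which the arm holds its last target.

## Working session

There is one attempt and no reset: what is moved stays moved. The work goes in short steps, each a Python script; the robot and the scene stay as the last script left them, time stands still between calls to the robot, and variables do not carry over. Pictures are saved under pics/ and viewed, and the job is handed in when it is done.

```bash
ls; mkdir -p pics; cat > h.py <<'E'
import numpy as np, cv2
from station import env, effector, solver, viewer, workorder, search_frame, tip_of
def shot(cam,fn):
    s=env.sense(); p,d=viewer.read_camera(cam)
    cv2.imwrite('pics/'+fn,p[:,:,::-1]); return p,d,s
def campose(cam,s=None):
    i=viewer.camera_info(cam)
    if cam=='wrist':
        T=np.eye(4);T[:3,:3]=s['tcp_rot'];T[:3,3]=s['ee_pos'];T=T@np.array(i['T_tool_cam']);R,e=T[:3,:3],T[:3,3]
    else: R,e=np.array(i['rotation']),np.array(i['eye'])
    return np.array(i['intrinsics']),np.array(i['dist_coeffs']),R,e
def world(cam,uv,depth=None,z=None,s=None):
    K,D,R,e=campose(cam,s)
    q=cv2.undistortPoints(np.array(uv,float).reshape(-1,1,2),K,D).reshape(-1,2)
    r=np.c_[q[:,0],-q[:,1],-np.ones(len(q))]
    w=r@R.T
    if z is not None: return e+w*((z-e[2])/w[:,2])[:,None]
    return e+w*np.array(depth,float).reshape(-1,1)
def pix(cam,P,s=None):
    K,D,R,e=campose(cam,s)
    c=(np.atleast_2d(P)-e)@R; c=c*[1,-1,-1]
    return cv2.projectPoints(c,np.zeros(3),np.zeros(3),K,D)[0].reshape(-1,2)
E
python3 - <<'E'
from h import *
for c in ['scene','top','wrist']:
    p,d,s=shot(c,c+'0.png')
    i=viewer.camera_info(c); print(c,{k:np.round(v,3).tolist() for k,v in i.items()})
    np.save('pics/'+c+'0d.npy',d)
    if c!='wrist':
      for n in ['box','lane_mouth','cheeks','stop_near','flap','pin','sled','stick','spare_sled','cup','jar','hammer','graver','doming_punch','bowl']:
        for f in (tip_of,search_frame):
          try: r=f(c,n)
          except Exception as e: print(n,f.__name__,e); continue
          print(n,f.__name__,[(np.round(x['at'],3).tolist(),round(x['score'],2)) for x in r[:4]])
print(env.sense())
E
```

```text
pics
scene {'intrinsics': [[500.062, 0.0, 319.763], [0.0, 500.062, 243.158], [0.0, 0.0, 1.0]], 'dist_coeffs': [0.033, 0.0, 0.0, 0.0, 0.0], 'eye': [1.513, -0.211, 0.777], 'rotation': [[0.164, -0.59, 0.791], [0.986, 0.091, -0.137], [0.009, 0.803, 0.597]]}
box call [([0.572, 0.091, -0.004], 0.67)]
box call [([0.59, 0.126, 0.027], 0.75)]
lane_mouth call [([0.291, 0.266, -0.003], 0.33)]
lane_mouth call [([0.591, 0.125, 0.028], 0.89)]
cheeks call [([0.559, 0.176, 0.024], 0.82)]
cheeks call [([0.592, 0.12, 0.031], 0.74), ([0.477, 0.422, 0.019], 0.67)]
stop_near call [([0.552, 0.211, 0.007], 0.72)]
stop_near call [([0.594, 0.127, 0.026], 0.77)]
flap call it knows: bowl, box, cheeks, cup, doming_punch, graver, hammer, jar, lane_mouth, sled, spare_sled, stick, stop_near
flap call [([0.573, 0.092, 0.043], 0.49)]
pin call it knows: bowl, box, cheeks, cup, doming_punch, graver, hammer, jar, lane_mouth, sled, spare_sled, stick, stop_near
pin call [([0.67, -0.363, 0.046], 0.64)]
sled call [([0.582, 0.031, 0.004], 0.83), ([0.717, 0.077, 0.004], 0.65), ([0.416, 0.112, 0.002], 0.56), ([0.549, -0.31, 0
[... 3604 characters left out ...]
nt_velocities': array([-3.14691063e-03,  2.02170399e-03,  1.22180441e-03, -3.37439137e-05,
        6.34004200e-04,  3.86931125e-04,  1.49669482e-03]), 'tau': array([ 1.55851776e-04, -5.20404482e+01, -1.24686756e-02, -2.44048476e+01,
       -5.66642568e-02,  1.13482849e-02,  2.50825826e-05]), 'ee_pos': array([ 0.28608141, -0.58366496,  0.21460121]), 'tcp_rot': array([[-8.97936545e-01, -4.97035487e-06,  4.40124939e-01],
       [-4.40124938e-01, -5.66310379e-05, -8.97936543e-01],
       [ 2.93877953e-05, -9.99999998e-01,  4.86635013e-05]]), 'wrist_force': array([-0.10653498,  0.34932723, -0.05628137]), 'moment': array([ 0.01976535, -0.03899254, -0.00096002]), 'gripper_width': 0.091875115853416}
```

View pictures.

View pics/top0.png

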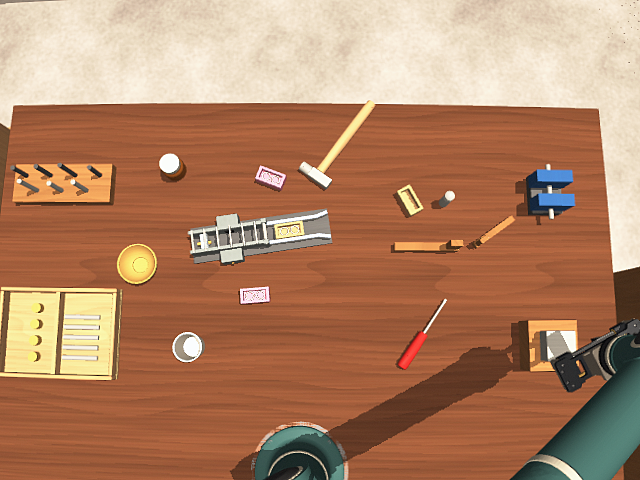

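View pics/scene0.png

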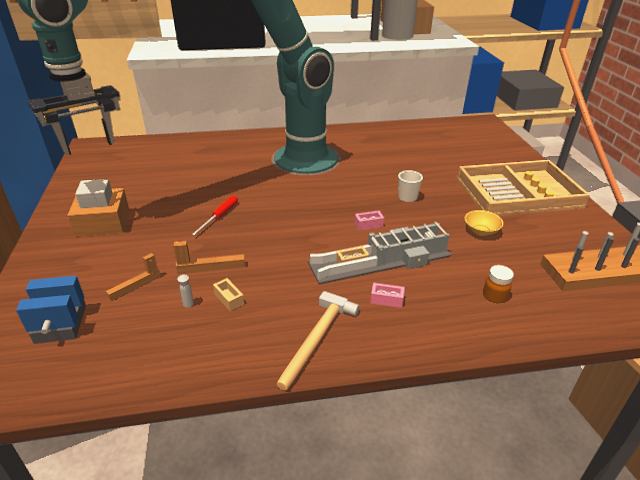

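```bash
python3 - <<'E'
import cv2,numpy as np
t=cv2.imread('pics/top0.png')
a=cv2.resize(t[190:270,380:530],None,fx=5,fy=5,interpolation=cv2.INTER_CUBIC); cv2.imwrite('pics/c1.png',a)
a=cv2.resize(t[200:275,180:340],None,fx=5,fy=5,interpolation=cv2.INTER_CUBIC); cv2.imwrite('pics/c2.png',a)
s=cv2.imread('pics/scene0.png')
a=cv2.resize(s[215:285,300:460],None,fx=5,fy=5,interpolation=cv2.INTER_CUBIC); cv2.imwrite('pics/c3.png',a)
E
```

```text
(no output)
```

View pics/c1.png

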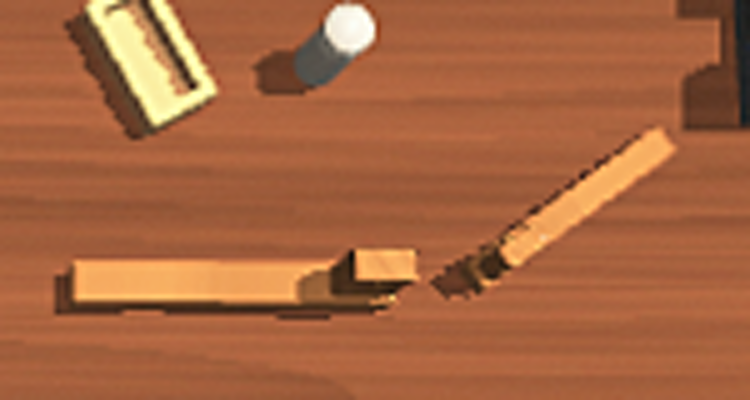

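View pics/c2.png

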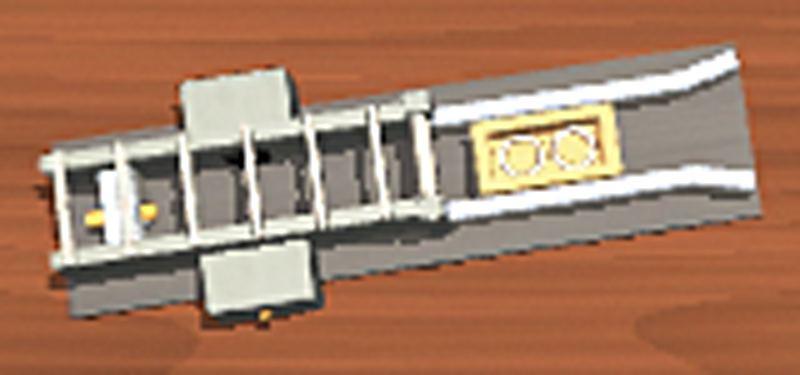

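View pics/c3.png

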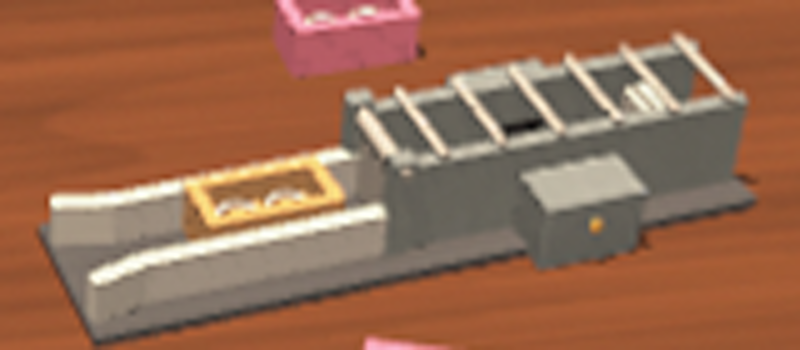

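```bash
python3 - <<'E'
from h import *
def T(u,z,o,cam='top'): return np.round(world(cam,[(o[0]+a/5,o[1]+b/5) for a,b in u],z=z),4)
o1=(380,190);o2=(180,200)
print('bar end',T([(74,262),(74,300)],.026,o1).tolist())
print('handle top',T([(357,250),(415,250),(415,283),(357,283)],.084,o1).tolist())
print('small bar ends',T([(512,262),(662,142)],.02,o1).tolist())
print('plate corners',T([(762,215),(735,45),(72,318)],.006,o2).tolist())
print('flare/wall tops outer end R',T([(738,60),(752,182)],.03,o2).tolist())
print('tunnel left end wall tops',T([(48,160),(57,262)],.056,o2).tolist())
print('hinge bar ends/posts',T([(418,100),(433,208)],.06,o2).tolist())
print('stop top front',T([(135,170),(140,245)],.05,o2).tolist(), 'pinnose',T([(155,211)],.021,o2).tolist())
print('sled top corners',T([(473,125),(612,105),(622,178),(485,195)],.036,o2).tolist())
d=np.array([-.16,.987,0])
def R(x): x=x/np.linalg.norm(x); y=np.array([0,0,-1.]); return np.c_[x,y,np.cross(x,y)]
for name,p,dd in [('pick',[.545,-.372,.04],np.array([0,1,0])),('mouth',[.62,-.2,.1],d),('home',[.583,.01,.048],d)]:
  for sg in(1,-1):
    print(name,sg,solver.inverse_kinematics(np.array(p),R(sg*dd)))
E
```

```text
bar end [[0.5514, -0.2301, 0.026], [0.5324, -0.2298, 0.026]]
handle top [[0.5485, -0.3578, 0.084], [0.5487, -0.3858, 0.084], [0.5327, -0.3852, 0.084], [0.5326, -0.3573, 0.084]]
small bar ends [[0.5539, -0.4514, 0.02], [0.6161, -0.5314, 0.02]]
plate corners [[0.5521, -0.0759, 0.006], [0.6394, -0.0619, 0.006], [0.4973, 0.2695, 0.006]]
flare/wall tops outer end R [[0.6263, -0.0632, 0.03], [0.5647, -0.0705, 0.03]]
tunnel left end wall tops [[0.5685, 0.2733, 0.056], [0.5183, 0.2666, 0.056]]
hinge bar ends/posts [[0.5987, 0.0925, 0.06], [0.5455, 0.0839, 0.06]]
stop top front [[0.5649, 0.2316, 0.05], [0.5279, 0.2276, 0.05]] pinnose [[0.5495, 0.2267, 0.021]]
sled top corners [[0.5912, 0.0676, 0.036], [0.6018, -0.001, 0.036], [0.5651, -0.0064, 0.036], [0.5562, 0.0609, 0.036]]
pick 1 [ 0.31514237  0.70359317  0.32953804  1.70233723 -0.30048542  0.78572522
 -2.35571022]
pick -1 [ 0.73163531  0.70749412 -0.25942475  1.67054731  0.23587988  0.7943553
  0.36573857]
mouth 1 [ 0.09670353  0.59939028  0.22784547  1.69650767 -0.1682387   0.86486014
 -2.58527374]
mouth -1 [ 0.53473762  0.63592465 -0.38569536  1.66338182  0.28946853  0.89910049
  0.19644603]
home 1 [-0.92376716  1.09784539  1.33321762  1.93342309 -1.18484001  1.20523283
 -2.1009447 ]
home -1 [ 0.35921742  0.66215781 -0.57513472  1.85104048  0.49792214  0.77571813
 -0.32287329]
```

```bash
cat >> h.py <<'E'
def Rd(d):
    x=-np.array([d[0],d[1],0.])/np.hypot(d[0],d[1]); y=np.array([0,0,-1.]); return np.c_[x,y,np.cross(x,y)]
def q(cam,n,f=tip_of): return [(np.round(x['at'],4).tolist(),round(x['score'],2)) for x in f(cam,n)[:4]]
E
python3 - <<'E'
from h import *
env.reach(np.array([.543,-.33,.2]),Rd([0,1]))
p,d,s=shot('wrist','w1.png'); np.save('pics/w1d.npy',d); print(s['t'],s['ee_pos'],s['wrist_force'])
np.savez('pics/w1s.npz',tcp_rot=s['tcp_rot'],ee_pos=s['ee_pos'])
print(q('wrist','stick'))
E
```

```text
4.3083 [ 0.54173603 -0.33229876  0.19993673] [ 1.16349491 -0.85425762  0.08957364]
[([0.5394, -0.3094, 0.0031], 0.88), ([0.5811, -0.485, -0.0037], 0.76)]
```

View pics/w1.png

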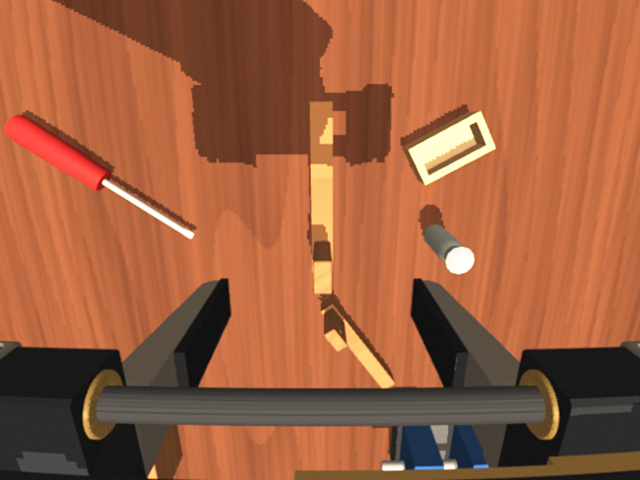

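```bash
python3 - <<'E'
import cv2
t=cv2.imread('pics/w1.png')
cv2.imwrite('pics/c4.png',cv2.resize(t[90:390,260:410],None,fx=4,fy=4,interpolation=cv2.INTER_CUBIC)[0:600])
cv2.imwrite('pics/c5.png',cv2.resize(t[225:365,260:410],None,fx=4,fy=4,interpolation=cv2.INTER_CUBIC))
E
```

```text
(no output)
```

View pics/c5.png

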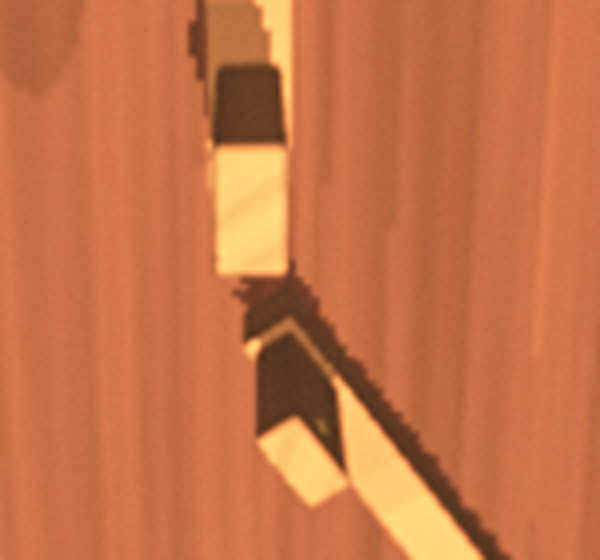

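View pics/c4.png

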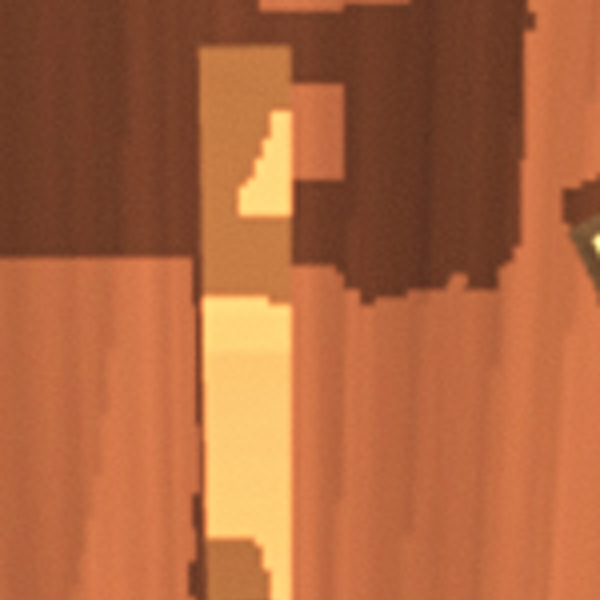

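```bash
python3 - <<'E'
from h import *
s=np.load('pics/w1s.npz')
W=lambda u,z,o:world('wrist',[(o[0]+a/4,o[1]+b/4) for a,b in u],z=z,s=s).round(4).tolist()
print('handle',W([(216,144),(287,144),(287,276),(216,276)],.084,(260,225)))
print('bar end',W([(198,46),(291,46)],.026,(260,90)))
print('bar mid',W([(203,400),(292,400)],.026,(260,90)))
print('small handle',W([(258,437),(295,415),(348,482),(312,507)],.065,(260,225)))
print('small bar near end',W([(247,347),(290,320)],.02,(260,225)))
E
```

```text
handle [[0.5354, -0.3566, 0.084], [0.55, -0.3567, 0.084], [0.5501, -0.3865, 0.084], [0.5351, -0.3865, 0.084]]
bar end [[0.5315, -0.2294, 0.026], [0.5519, -0.2295, 0.026]]
bar mid [[0.5318, -0.3078, 0.026], [0.5525, -0.3079, 0.026]]
small handle [[0.5441, -0.4373, 0.065], [0.5528, -0.4314, 0.065], [0.5655, -0.4496, 0.065], [0.557, -0.4565, 0.065]]
small bar near end [[0.5416, -0.4379, 0.02], [0.5529, -0.43, 0.02]]
```

```bash
python3 - <<'E'
from h import *
R=Rd([0,1])
env.movel(np.array([.5423,-.3715,.10]),R,rate=.2)
env.movel(np.array([.5423,-.3715,.034]),R,rate=.1)
env.pause(.2)
s=env.sense(); print(s['t'],s['ee_pos'],s['wrist_force'])
effector.grasp(50); env.pause(.2)
s=env.sense(); print(s['t'],s['ee_pos'],s['wrist_force'],s['gripper_width'])
env.movel(np.array([.5423,-.3715,.12]),R,rate=.15)
env.pause(.3)
p,d,s=shot('wrist','w2.png');print(s['t'],s['ee_pos'],s['wrist_force'],s['moment'],s['gripper_width'])
E
```

```text
6.1083 [ 0.54276308 -0.37181726  0.03483099] [-0.53088837 -0.72124652 -0.00322177]
7.4417 [ 0.54235917 -0.37150218  0.03400194] [ 0.73777875  0.1644184  -0.21105277] 0.015489841064982413
8.4667 [ 0.54191418 -0.37120514  0.11904573] [-0.71094185 -0.08112246 -1.29084089] [-0.08365538 -0.10473956  0.01346494] 0.015722528098532102
```

View pics/w2.png

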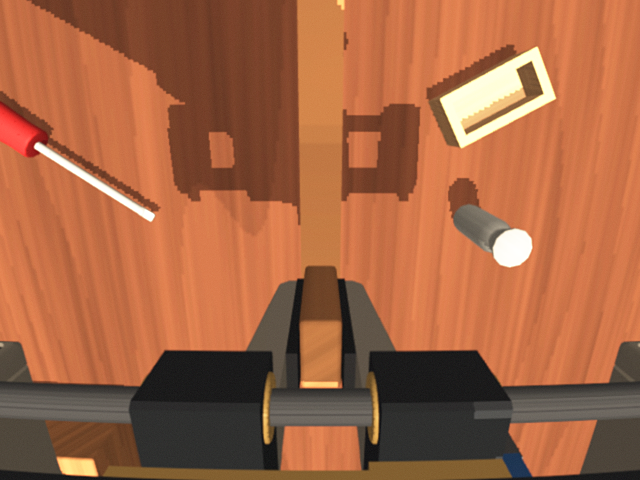

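The stick is held straight: the bar runs up the picture at column 320 and the spare tray and punch are untouched. Next, over the lane mouth.

```bash
cat >> h.py <<'E'
D=np.array([-.1527,.9883,0]);D/=np.linalg.norm(D); O=np.array([.5714,.0893,0])
def tcp_for(tip,h,lat=0.): # tip along-lane x, stick underside height
    L=np.array([-D[1],D[0],0])
    return O+(tip-.142)*D+lat*L+np.array([0,0,h+.034])
def tip_now(s): return float((s['ee_pos']-O)@D)+.142
E
python3 - <<'E'
from h import *
R=Rd(D)
env.reach(tcp_for(-.135,.075),R); env.pause(.2)
p,d,s=shot('wrist','w3.png');print(s['t'],s['ee_pos'],tcp_for(-.135,.075),s['wrist_force'])
shot('top','t3.png'); shot('scene','s3.png')
a=cv2.imread('pics/t3.png')[195:280,180:380]; cv2.imwrite('pics/t3c.png',cv2.resize(a,None,fx=4,fy=4,interpolation=cv2.INTER_CUBIC))
a=cv2.imread('pics/s3.png')[180:300,220:460]; cv2.imwrite('pics/s3c.png',cv2.resize(a,None,fx=3,fy=3,interpolation=cv2.INTER_CUBIC))
E
```

```text
9.5333 [ 0.61305219 -0.18737635  0.10898806] [ 0.61369675 -0.18445168  0.109     ] [-1.29235714  0.04738222 -1.01642967]
```

View pics/w3.png

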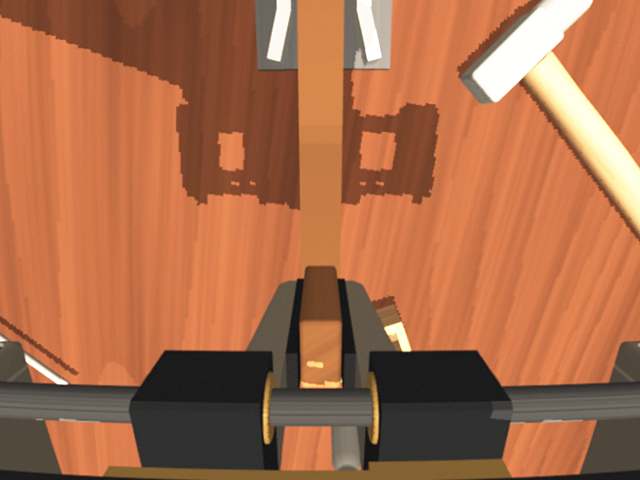

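View pics/t3c.png

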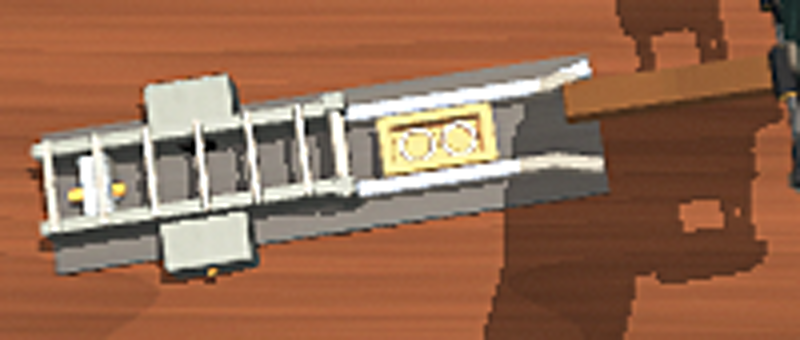

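View pics/s3c.png

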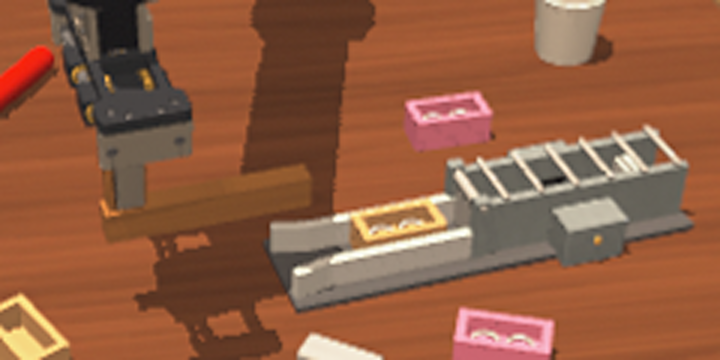

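```bash
python3 - <<'E'
from h import *
L=np.array([-D[1],D[0],0])
s=env.sense()
def rep(n,P):
    for p in P: r=p-O; print(n,round(r@D*1e3,1),round(r@L*1e3,1))
rep('plate end w',world('wrist',[(257,69),(391,69)],z=.006,s=s))
rep('flare w',world('wrist',[(272,58),(376,60)],z=.03,s=s))
rep('stick w',world('wrist',[(299,60),(344,60)],z=.101,s=s))
rep('tip top',world('top',[(180+565/4,195+85/4),(180+568/4,195+120/4)],z=.101))
rep('tip scene top edge',world('scene',[(220+274/3,180+172/3),(220+307/3,180+166/3)],z=.101))
rep('stop top',world('top',[(180+110/4,195+157/4)],z=.05)); rep('pin',world('top',[(180+126/4,195+190/4)],z=.021))
rep('tcp',[s['ee_pos']]); print(s['t'])
rep('sled rear top',world('top',[(180+490/4,195+102/4),(180+497/4,195+160/4)],z=.036))
print(q('top','sled'))
E
```

```text
plate end w -157.6 44.4
plate end w -157.8 -47.2
flare w -154.5 31.0
flare w -155.8 -33.5
stick w -166.7 10.5
stick w -166.8 -9.5
tip top -139.6 -7.5
tip top -138.3 13.5
tip scene top edge -162.5 4.9
tip scene top edge -135.9 4.7
stop top 140.4 -14.5
pin 138.0 1.6
tcp -278.3 0.5
9.6833
sled rear top -94.3 -17.4
sled rear top -93.5 19.3
[([0.4173, 0.1134, -0.0042], 0.9), ([0.5818, 0.0345, 0.0054], 0.76), ([0.7178, 0.085, -0.0024], 0.68)]
```

```bash
python3 - <<'E'
from h import *
R=Rd(D); LAT=-.0015
env.movel(tcp_for(-.135,.03,LAT),R,rate=.1)
env.movel(tcp_for(-.135,.0085,LAT),R,rate=.05); env.pause(.2)
s=env.sense();print(s['t'],s['ee_pos']-tcp_for(-.135,.0085,LAT),s['wrist_force'],s['moment'])
shot('wrist','w4.png');shot('top','t4.png')
a=cv2.imread('pics/t4.png')[195:280,180:380]; cv2.imwrite('pics/t4c.png',cv2.resize(a,None,fx=4,fy=4,interpolation=cv2.INTER_CUBIC))
E
```

```text
11.1167 [ 2.59788416e-04 -3.55038905e-05  3.10495998e-04] [-0.4925629  -0.17894267 -1.8425126 ] [-0.08292848 -0.04482249  0.07378462]
```

View pics/w4.png

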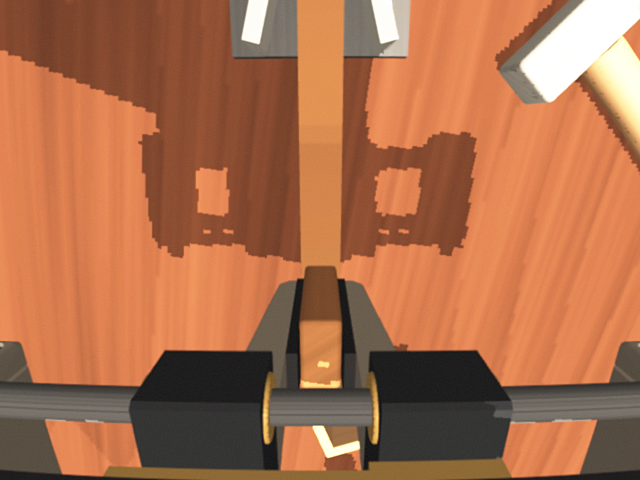

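View pics/t4c.png

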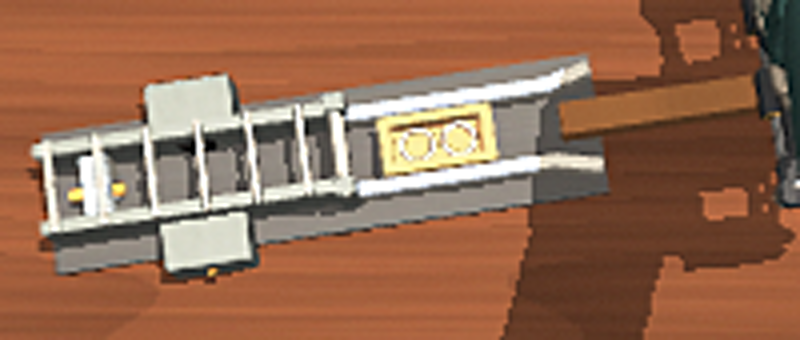

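```bash
cat >> h.py <<'E'
LAT=-.0015
def st(tag,s=None):
    s=s or env.sense(); f=s['wrist_force']; print(tag,'t%.2f tip %.1fmm Fax %.2f lat %.2f z %.2f w %.4f zt %.4f'%(s['t'],tip_now(s)*1e3,f@D,f@np.array([-D[1],D[0],0]),f[2],s['gripper_width'],s['ee_pos'][2])); return s
E
python3 - <<'E'
from h import *
R=Rd(D)
st('a')
for t,r in [(-.09,.06),(-.05,.05),(.0,.05)]:
    env.movel(tcp_for(t,.0085,LAT),R,rate=r); st('m')
env.pause(.1); st('rest')
shot('top','t5.png'); shot('scene','s5.png')
a=cv2.imread('pics/t5.png')[195:280,180:380]; a=cv2.resize(a,None,fx=3,fy=3,interpolation=cv2.INTER_CUBIC)
b=cv2.imread('pics/s5.png')[190:290,300:500]; b=cv2.resize(b,None,fx=3,fy=3,interpolation=cv2.INTER_CUBIC)
cv2.imwrite('pics/c5b.png',np.vstack([a,b]))
E
```

```text
a t11.22 tip -135.1mm Fax -0.46 lat 0.19 z -1.20 w 0.0158 zt 0.0428
m t12.12 tip -90.1mm Fax 0.23 lat 0.26 z -1.42 w 0.0158 zt 0.0424
m t13.07 tip -49.6mm Fax -0.65 lat -0.27 z -1.70 w 0.0157 zt 0.0425
m t14.22 tip 0.4mm Fax -0.52 lat 0.47 z -1.08 w 0.0155 zt 0.0424
rest t14.32 tip 0.2mm Fax 0.63 lat 0.19 z -0.71 w 0.0157 zt 0.0424
```

View pics/c5b.png

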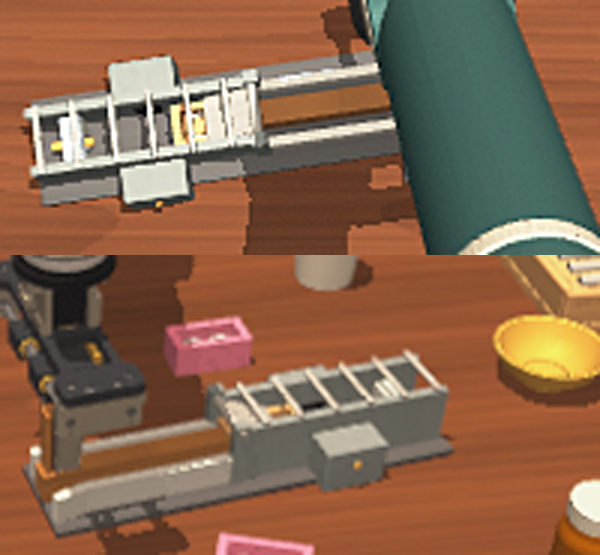

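The sled is in the tunnel with the flap lying on it (crop about (190,120)), and the stick is in the lane. I'll continue in small steps, watching the force.

```bash
python3 - <<'E'
from h import *
R=Rd(D)
t=0.
def F(): return np.mean([env.sense()['wrist_force']@D for _ in range(1)])
while t<.075:
    t+= .004 if t<.05 else .002
    env.movel(tcp_for(t,.0085,LAT),R,rate=.04 if t<.055 else .02)
    s=st('%.3f'%t)
    if t>.05 and s['wrist_force']@D<-8: print('stop'); break
env.pause(.2); st('rest')
shot('top','t6.png'); shot('scene','s6.png')
a=cv2.imread('pics/t6.png')[195:280,180:380]; a=cv2.resize(a,None,fx=3,fy=3,interpolation=cv2.INTER_CUBIC)
b=cv2.imread('pics/s6.png')[190:290,300:500]; b=cv2.resize(b,None,fx=3,fy=3,interpolation=cv2.INTER_CUBIC)
cv2.imwrite('pics/c6.png',np.vstack([a,b]))
E
```

```text
0.004 t14.67 tip 4.2mm Fax -1.06 lat -0.55 z -1.56 w 0.0157 zt 0.0425
0.008 t14.92 tip 8.4mm Fax -0.96 lat -0.18 z -1.24 w 0.0154 zt 0.0425
0.012 t15.17 tip 12.6mm Fax -0.33 lat -0.20 z -1.34 w 0.0156 zt 0.0425
0.016 t15.42 tip 16.0mm Fax -2.15 lat -1.32 z -2.62 w 0.0158 zt 0.0426
0.020 t15.67 tip 19.8mm Fax -2.91 lat -0.28 z -0.79 w 0.0154 zt 0.0426
0.024 t15.92 tip 24.1mm Fax -2.60 lat -0.16 z -0.13 w 0.0160 zt 0.0425
0.028 t16.17 tip 28.2mm Fax -2.95 lat -0.17 z 0.01 w 0.0157 zt 0.0425
0.032 t16.42 tip 32.2mm Fax -3.21 lat -0.20 z 0.46 w 0.0156 zt 0.0425
0.036 t16.67 tip 36.3mm Fax -3.34 lat -0.64 z -1.31 w 0.0159 zt 0.0424
0.040 t16.92 tip 40.2mm Fax -2.97 lat -1.01 z -0.55 w 0.0156 zt 0.0424
0.044 t17.17 tip 44.3mm Fax -2.21 lat -1.23 z -0.72 w 0.0157 zt 0.0424
0.048 t17.42 tip 48.4mm Fax -1.97 lat -0.97 z -1.70 w 0.0159 zt 0.0424
0.052 t17.67 tip 52.4mm Fax -2.68 lat -0.79 z -1.33 w 0.0156 zt 0.0424
0.054 t17.92 tip 54.1mm Fax -3.70 lat -2.02 z -0.90 w 0.0156 zt 0.0424
0.056 t18.17 tip 56.2mm Fax -3.49 lat -0.24 z -2.26 w 0.0156 zt 0.0424
0.058 t18.42 tip 58.4mm Fax -2.60 lat -1.25 z -1.53 w 0.0157 zt 0.0424
0.060 t18.67 tip 60.4mm Fax -2.37 lat -0.87 z -1.19 w 0.0154 zt 0.0424
0.062 t18.92 tip 62.4mm Fax -3.60 lat -1.09 z -2.18 w 0.0162 zt 0.0424
0.064 t19.17 tip 64.4mm Fax -2.53 lat -1.12 z -2.16 w 0.0157 zt 0.0425
0.066 t19.42 tip 66.4mm Fax -2.59 lat -0.72 z -2.56 w 0.0158 zt 0.0425
0.068 t19.67 tip 68.4mm Fax -2.39 lat -1.26 z -2.04 w 0.0157 zt 0.0425
0.070 t19.92 tip 70.3mm Fax -2.37 lat -0.63 z -2.67 w 0.0160 zt 0.0425
0.072 t20.17 tip 72.3mm Fax -4.03 lat -0.75 z -1.68 w 0.0157 zt 0.0425
0.074 t20.42 tip 74.3mm Fax -2.16 lat -0.22 z -2.37 w 0.0158 zt 0.0425
0.076 t20.67 tip 75.2mm Fax -5.81 lat -1.45 z -1.00 w 0.0157 zt 0.0426
rest t20.87 tip 75.3mm Fax -5.34 lat -1.48 z -1.08 w 0.0159 zt 0.0426
```

View pics/c6.png

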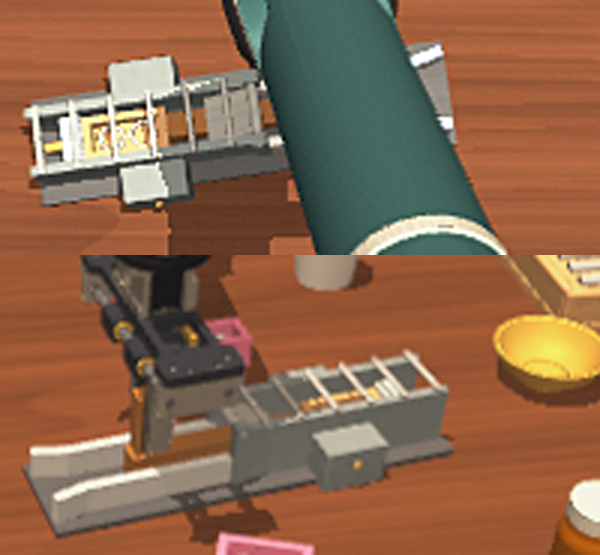

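The tip now lags its target and the force is rising, which should be the stop. I'll press on in 0.7 mm steps up to about 12 N.

```bash
python3 - <<'E'
from h import *
R=Rd(D)
t=.076
while t<.085:
    t+=.0007
    env.movel(tcp_for(t,.0085,LAT),R,rate=.01); env.pause(.1)
    s=st('%.4f'%t)
    if s['wrist_force']@D<-11.5: print('stop'); break
env.pause(.3); st('rest')
shot('top','t7.png')
a=cv2.imread('pics/t7.png')[205:265,180:260]; cv2.imwrite('pics/c7.png',cv2.resize(a,None,fx=9,fy=9,interpolation=cv2.INTER_CUBIC))
E
```

```text
0.0767 t21.32 tip 75.3mm Fax -6.82 lat -0.84 z -0.96 w 0.0157 zt 0.0427
0.0774 t21.67 tip 75.3mm Fax -7.35 lat 0.15 z 0.81 w 0.0158 zt 0.0428
0.0781 t22.02 tip 75.3mm Fax -9.39 lat 0.39 z 1.43 w 0.0157 zt 0.0429
0.0788 t22.37 tip 75.4mm Fax -10.39 lat -1.10 z 2.04 w 0.0160 zt 0.0429
0.0795 t22.72 tip 75.4mm Fax -11.38 lat -0.02 z 3.25 w 0.0158 zt 0.0431
0.0802 t23.07 tip 75.4mm Fax -12.61 lat -0.62 z 3.87 w 0.0155 zt 0.0431
stop
rest t23.37 tip 75.4mm Fax -13.53 lat 0.14 z 3.63 w 0.0160 zt 0.0432
```

View pics/c7.png

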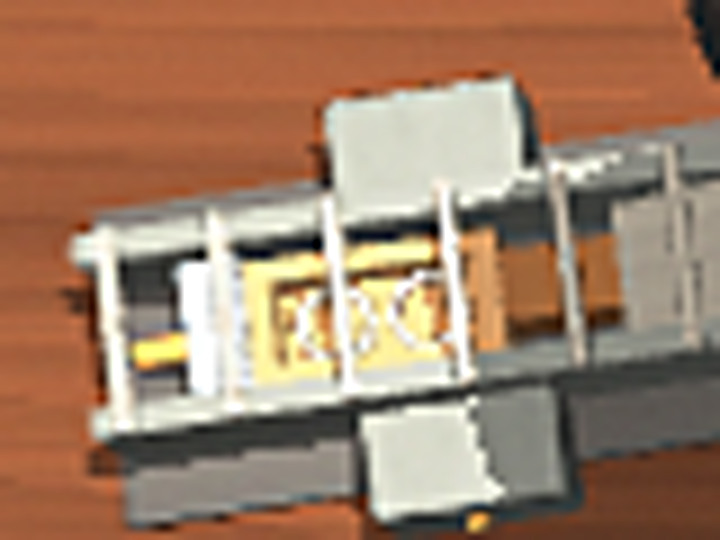

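```bash
python3 - <<'E'
from h import *
R=Rd(D)
env.movel(tcp_for(.070,.0085,LAT),R,rate=.02); st('b')
env.movel(tcp_for(.0,.0085,LAT),R,rate=.06); st('b')
env.movel(tcp_for(-.06,.0085,LAT),R,rate=.08); st('b')
env.movel(tcp_for(-.135,.0085,LAT),R,rate=.1); st('b')
env.movel(tcp_for(-.135,.09,LAT),R,rate=.15);env.pause(.2); st('b')
shot('top','t8.png');shot('scene','s8.png')
a=cv2.imread('pics/t8.png')[200:270,180:300]; a=cv2.resize(a,None,fx=6,fy=6,interpolation=cv2.INTER_CUBIC)
cv2.imwrite('pics/c8.png',a)
b=cv2.imread('pics/s8.png')[205:285,300:460]; cv2.imwrite('pics/c8b.png',cv2.resize(b,None,fx=5,fy=5,interpolation=cv2.INTER_CUBIC))
E
```

```text
b t24.07 tip 70.8mm Fax 0.04 lat -0.15 z -2.44 w 0.0155 zt 0.0424
b t25.39 tip 0.7mm Fax 0.45 lat 0.03 z -1.15 w 0.0158 zt 0.0425
b t26.29 tip -59.3mm Fax 0.81 lat -0.57 z -0.65 w 0.0159 zt 0.0425
b t27.19 tip -134.1mm Fax 0.58 lat -0.61 z -0.65 w 0.0159 zt 0.0424
b t28.08 tip -134.7mm Fax -0.01 lat 0.72 z -1.60 w 0.0158 zt 0.1226
```

View pics/c8.png

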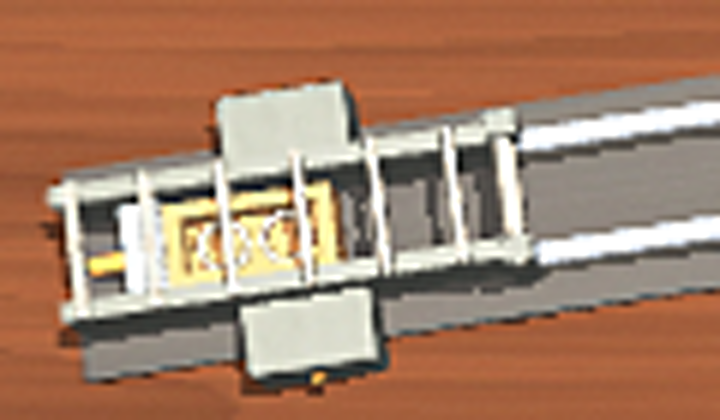

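View pics/c8b.png

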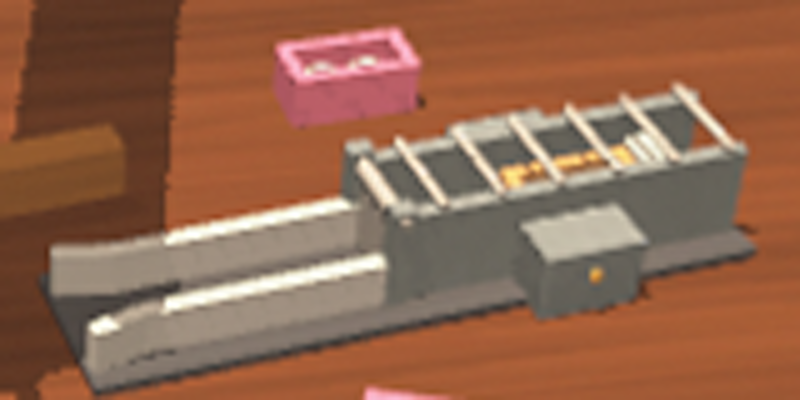

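The sled sits where it was while pressed, and the flap hangs shut. Now I'll put the stick back at its old place.

```bash
python3 - <<'E'
from h import *
R=Rd([0,1])
env.reach(np.array([.5423,-.3715,.13]),R); env.pause(.1); shot('scene','s9.png')
env.movel(np.array([.5423,-.3715,.045]),R,rate=.12); env.pause(.2); st('d')
z=.045
while z>.0335:
    z-=.0015; env.movel(np.array([.5423,-.3715,z]),R,rate=.03); s=st('%.4f'%z)
    if s['wrist_force'][2]>2: break
env.pause(.1); s=st('d'); print(s['moment'])
shot('wrist','w9.png'); shot('top','t9.png')
a=cv2.imread('pics/s9.png')[180:330,60:300]; cv2.imwrite('pics/c9.png',cv2.resize(a,None,fx=3,fy=3,interpolation=cv2.INTER_CUBIC))
E
```

```text
d t30.21 tip -309.4mm Fax 0.05 lat -0.40 z -0.98 w 0.0157 zt 0.0460
0.0435 t30.46 tip -309.0mm Fax 0.59 lat 0.74 z -1.09 w 0.0160 zt 0.0436
0.0420 t30.71 tip -308.9mm Fax 0.06 lat -0.49 z -0.58 w 0.0159 zt 0.0418
0.0405 t30.96 tip -308.9mm Fax -0.49 lat -0.20 z -2.01 w 0.0159 zt 0.0403
0.0390 t31.21 tip -308.9mm Fax 0.10 lat 0.58 z -0.86 w 0.0155 zt 0.0388
0.0375 t31.46 tip -308.9mm Fax -0.13 lat 0.53 z -0.68 w 0.0157 zt 0.0374
0.0360 t31.71 tip -308.9mm Fax -0.06 lat 0.13 z -1.78 w 0.0163 zt 0.0358
0.0345 t31.96 tip -308.9mm Fax 0.32 lat 0.26 z -1.42 w 0.0156 zt 0.0344
0.0330 t32.21 tip -309.1mm Fax 1.43 lat 1.87 z 5.10 w 0.0158 zt 0.0340
d t32.31 tip -309.1mm Fax 1.13 lat 2.73 z 5.47 w 0.0159 zt 0.0340
[ 0.2576492   0.34351517 -0.003617  ]
```

View pics/c9.png

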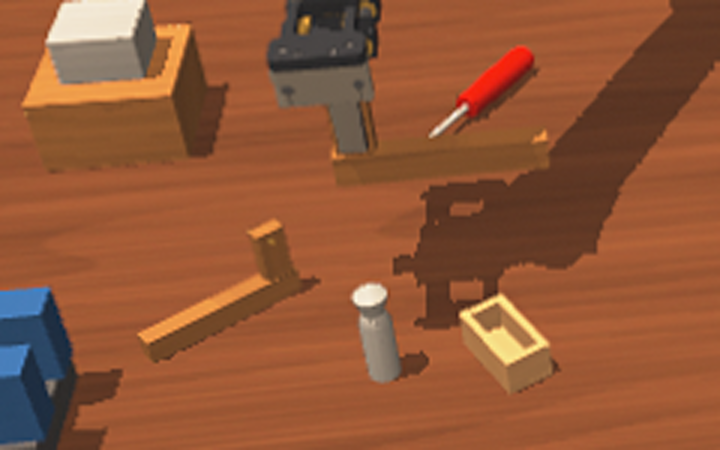

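View pics/w9.png

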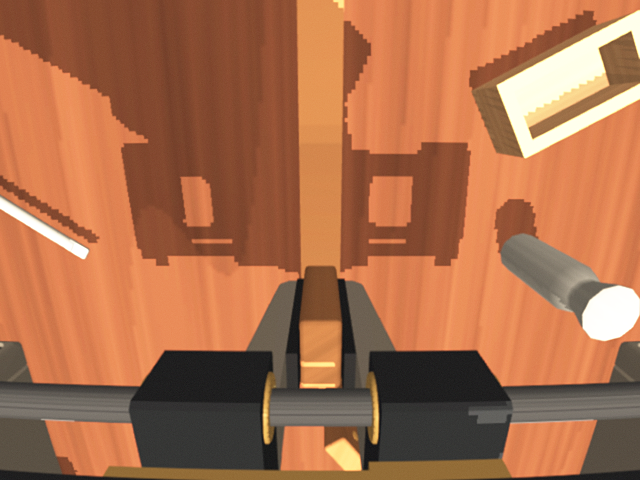

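The stick is down on the bench at its old spot, so I'll release and back straight up.

```bash
python3 - <<'E'
from h import *
R=Rd([0,1])
env.movel(np.array([.5423,-.3715,.034]),R,rate=.02)
effector.release(); env.pause(.2); s=st('r')
env.movel(np.array([.5423,-.3715,.16]),R,rate=.12)
env.reach(np.array([.40,-.42,.25]),R); env.pause(.4); s=st('up')
shot('wrist','w10.png');shot('top','t10.png');shot('scene','s10.png')
L=np.array([-D[1],D[0],0])
print(q('top','stick'))
a=cv2.imread('pics/t10.png')
cv2.imwrite('pics/c10.png',cv2.resize(a[200:270,180:300],None,fx=6,fy=6,interpolation=cv2.INTER_CUBIC))
E
```

```text
r t34.04 tip -309.0mm Fax 0.35 lat -0.13 z -1.16 w 0.0919 zt 0.0340
up t36.38 tip -334.7mm Fax -0.05 lat -0.05 z -0.15 w 0.0920 zt 0.2494
[([0.5825, -0.4818, -0.0017], 0.86), ([0.819, -0.0973, -0.0043], 0.73), ([0.5424, -0.311, 0.0029], 0.68)]
```

View pics/t10.png

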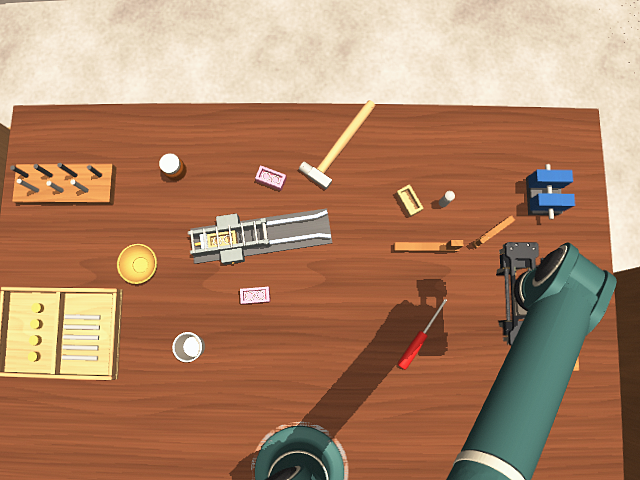

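View pics/s10.png

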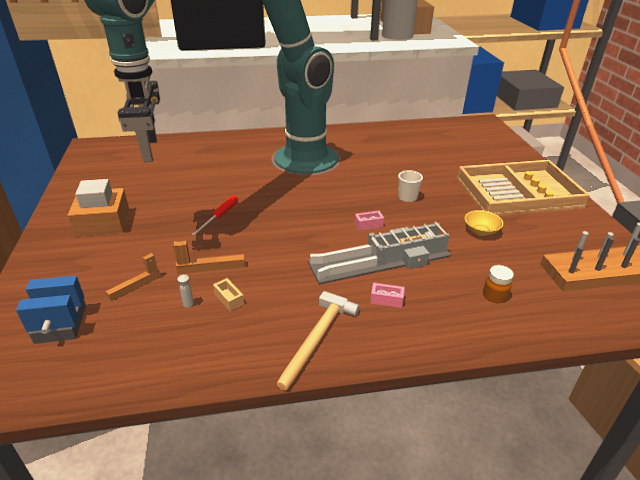

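View pics/c10.png

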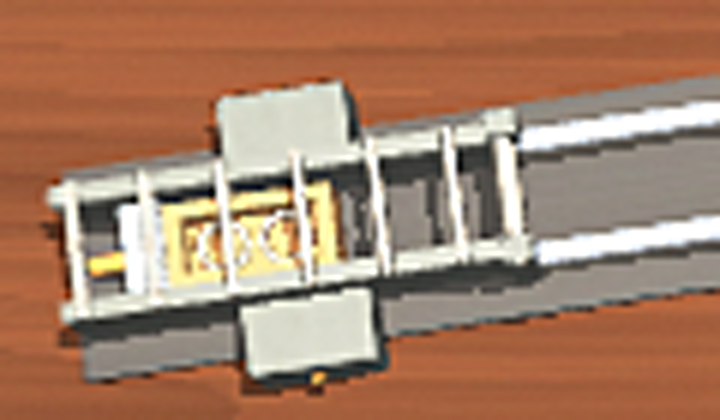

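```bash
python3 - <<'E'
from h import *
R=Rd(D)
env.reach(O+.06*D+[0,0,.2],R); env.pause(.3)
p,d,s=shot('wrist','w11.png'); st('v',s); np.savez('pics/w11s.npz',tcp_rot=s['tcp_rot'],ee_pos=s['ee_pos'])
a=cv2.imread('pics/w11.png'); cv2.imwrite('pics/c11.png',cv2.resize(a[0:260,230:410],None,fx=3,fy=3,interpolation=cv2.INTER_CUBIC)[:600])
E
```

```text
v t39.00 tip 201.5mm Fax -0.21 lat -0.10 z -0.79 w 0.0922 zt 0.2000
```

View pics/c11.png

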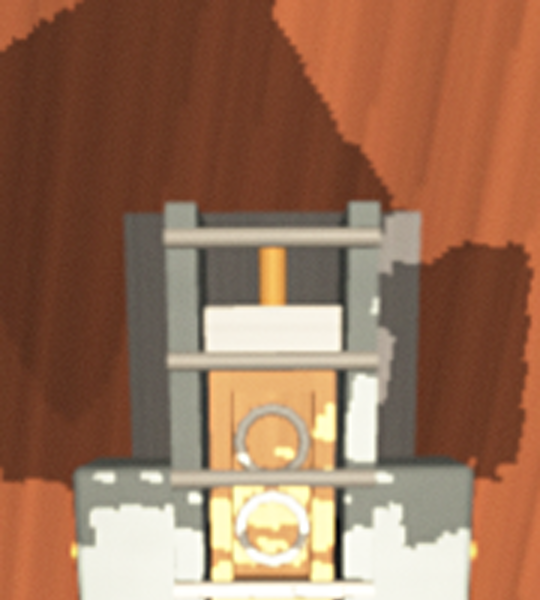

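View pics/w11.png

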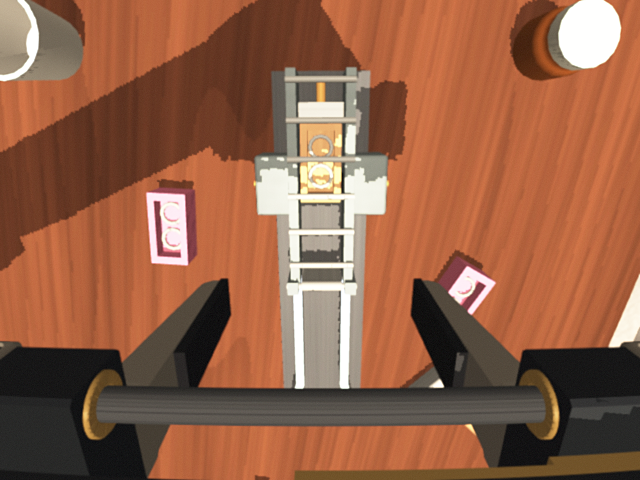

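```bash
python3 - <<'E'
from h import *
R=Rd(D)
env.movel(O+.0*D+[0,0,.2],R,rate=.15); env.pause(.3)
p,d,s=shot('wrist','w12.png'); st('v',s)
a=cv2.imread('pics/w12.png'); cv2.imwrite('pics/c12.png',cv2.resize(a[0:150,250:390],None,fx=4,fy=4,interpolation=cv2.INTER_CUBIC))
E
```

```text
v t39.90 tip 143.0mm Fax 0.26 lat 0.42 z -0.22 w 0.0917 zt 0.2001
```

View pics/c12.png

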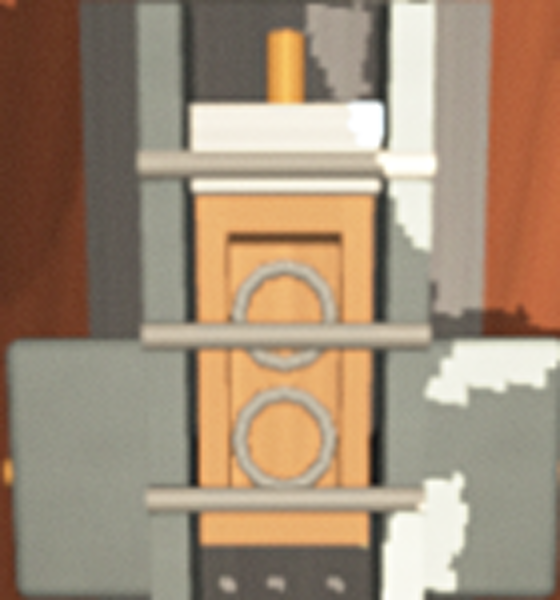

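The sled front (crop row 192) is flush against the stop with no gap, and both rings are in place. Handing in.

```bash
python3 - <<'E'
from h import *
print(workorder.finish_job()); 
E
```

```text
the job is handed in; nothing more can be done
None
```

The job is done and handed in at about 40 s of the 64 s allowed. I pushed the sled home with the larger stick, drew the stick out, and stood it upright back on its original spot on the bench.

- **Stop and force:** The sled met a firm stop about 145 mm past the flap. The largest push I read at the stop was about 13.5 N, and the stick tip moved only 0.2 mm as the force rose from 5 to 13 N.
- **Sled and pin:** A close wrist picture shows the sled flush against the stop with no visible gap and both rings in it. I had no direct reading of the pin, so that it is pushed in is inferred from the missing gap.
- **Flap:** It no longer lies on anything, and the top and scene pictures show the space inside the tunnel clear. The closed plate itself was hard to see from above.
- **Other things:** The bystanders and look-alikes look unmoved in the before and after pictures, and the gripper ended open, well above the box.
- **Disagreements:** The cameras differed by about 2 to 3 mm across the lane, within the clearance. The first top-view estimate put the stop 3 to 5 mm nearer than where I felt it.

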